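# Press a bush home with the hand screw press

### The job

The brass bush has only been started in the round steel foot that is clamped under the hand screw press. With one fingertip against the press's swing bar, push the bar round clockwise (seen from above) until the bush is fully home, its flange down on the foot, then push the bar back the other way by at least a quarter turn so that the ram stands clear of the bush. Push steadily: do not grip, fling or force the bar (stop when it goes solid), and leave the loose things on the bench where they are.

Things in the scene. Friction and masses are not known exactly. Their poses are not given: they have to be found in the camera images.
- press: Green two-pillar hand screw press bolted to the bench, place and yaw varying: base 150 x 230 mm, 35 mm high, pillars 152 mm apart along its y, cross-head 200 mm long along y, top 206 mm above the bench (nuts on it to 224 mm). Origin: on the screw's axis at bench level; z up. The clamped steel foot stands on the base on this axis, its top 77 mm above the bench.
- ram: The sliding ram: a round steel punch 34 mm across under a dark plate guided on the pillars. It carries the screw and the swing bar. Origin: centre of the punch's lower face, 96 mm above the bench when the bar reads 0, lower by 5.73 mm for each radian of the bar (36 mm a turn).
- bar (a joint): Angle of the swing bar about the vertical screw axis, rad. 0 at the top stop, growing as it turns clockwise seen from above, which lowers the ram. It stays where left. The ram meets the started bush at 1.40 to 1.57; the bush is home at 2.44, where the bar goes solid. Pushed 120 mm from the axis it takes about 2 N to turn freely, about 6 N while the bush goes in.
- bush (a joint): How far the brass bush has gone into the foot, m: 0 to 0.001 at the start, 0.006 with the flange seated on the foot (fully home). It moves only under the ram and is held by its tight fit.
- bar_hub (a point): Where the swing bar's centreline crosses the screw axis: 262 mm above the bench at bar = 0, and sinking with the ram. The hub there is 40 mm across, its top nut 23 mm above this point.
- ball_a (a point): Centre of one of the two dark steel balls (48 mm across) at the bar's ends, 170 mm from the axis, at the height of bar_hub. At bar = 0 it lies on the press's +y side. Between hub and ball the bar is a bare level steel rod 14 mm thick, free from 20 to 143 mm from the axis; either half may be pushed.
- ball_b (a point): Centre of the other ball, at the far end of the bar from ball_a, 170 mm from the axis.
- bush_top (a point): Centre of the top face of the brass bush's flange (29 mm across, 5 mm thick): 88 mm above the bench when not pressed at all, 82 mm when home.
- lotus: Bystander: a loose brass lotus flower about 85 mm across and 50 mm high, on the bench. Origin under its centre.
- hammer: Bystander: a loose hammer with a wooden handle, lying on the bench. Origin under its middle.
- wrench: Bystander: a loose steel wrench lying on the bench. Origin under its middle.
- spare_bush: Bystander: a loose spare brass bush, 29 mm across and 25 mm high, standing on its flange on the bench. Origin under its centre.

How it is judged (in metres and radians):
On the way, in this order (a step that is already met when the one before it is completed fails the run):
1. the bush is pressed fully home (within 1 mm) (value of joint bush above 0.005 m), for 0.1 s.
2. the bar is pushed back the other way by about a quarter turn, the ram clear of the bush (value of joint bar below 1.1 rad), for 0.1 s.
At the end, for the whole second after the job is handed in: The bush is within 1 mm of fully home, the bar stands at least 77 degrees back from there (joint below 1.1 rad, so the ram is more than 7 mm clear of the bush) and at rest (value of joint bush above 0.005 m and value of joint bar below 1.1 rad and velocity of joint bar between -0.1 and 0.1 rad/s); the robot touches nothing.
It fails at once if the bar is gripped or forced (more than 40 N from the fingers) (contact force between the fingers and ram above 40 N).
It fails at once if the bar is flung round (faster than 4 rad/s) (velocity of joint bar above 4 rad/s or velocity of joint bar below -4 rad/s).
It fails at once if a loose thing on the bench is moved, lifted or carried (distance of any of lotus, hammer, wrench, spare_bush from where it was at the start of the episode above 0.02 m).
It also fails if it takes over 61 s, if anything falls off the work surface, if the arm or the gripper's body presses on something with over 40 N, if the wrist force passes 120 N, or if a joint passes its speed limit or range.

### The arm

A 6-joint arm with a two-finger parallel gripper is mounted at the origin on the work surface. World frame = base frame: x ahead of the robot, y to its left, z up, the work surface at z = 0. Lengths are in mm, angles in rad, forces in N, time in s.
With the tool pointing down it reaches from about 275 to 850 mm from the base axis. Payload 19 kg.
Tool frame: the origin (TCP) lies at the very end of the fingers, on their centre line; the grasp point (between the pads) lies 19 mm behind it; z points along the fingers, y is the line along which they close (so a half turn about z gives the same grasp; the last joint's range is limited). The gripper opens to 85 mm and grips with 20 to 120 N. Pads are 22 mm wide; open, the fingers measure 114 mm over their backs; the gripper's body (76 mm by 85 mm) begins 54 mm behind the grasp point. The pads swing forward as they close: fully open they stand 13 mm farther back than shut.
Start: joints at [-1.255, 0.15, 1.437, -0, 1.554, -0.134], TCP at [249.972, -517.788, 231.267] pointing down, gripper open.
Joint ranges: [-2.8, 2.8], [-0.68, 2.1], [0.12, 2.68], [-1.39, 4.53], [0.16, 2.79], [-2.81, 2.81]. Speed limits (rad/s): [1.89, 1.89, 2.22, 3.01, 3.01, 3.01].

### API

Orientations are given as a rotation vector (axis times angle).
In Python, from station import r gives the robot as it stands.
- The arm moves only by the tool carry_out, never from a script. Its argument "deltas" is a list that holds one entry, the list of rows, each a list of 7 numbers: the shift along the tool's x, y, z in m, then the turn, a rotation vector about the tool's x, y, z in degrees, then the finger opening in m, from 0 to 0.0854. In form: [[[tx, ty, tz, rx, ry, rz, jaw], ...]]. A call has 1 to 8 rows; each row shifts and turns the commanded pose from where the row before left it, along the tool's axes as they then stand; what a row does not reach is not made up. A row lasts 1/12 s, in which the tool goes at most 41.7 mm and 7.16 degrees, less where a joint would pass 70% of its speed; a pose out of reach is approached as far as the arm can. A call is refused whole if a number of a shift passes 0.0417 or a number of a turn 7.16, either way. A call with a gripper value outside its range is refused whole. The fingers move at their own pace and stop on an object; the grip force is fixed at half the most. Time passes only in rows, so rows that do not move let the fingers close. It gives the time, the measured TCP pose, the force, the opening and the grip force at its end, in the units of the state.
- r.observe(): the state, without advancing time (a new reading comes with each control period).
- r.read_camera(name): name is "scene" or "top" or "wrist"; returns (picture, depth): 420x560x3 uint8, blue, green, red; 420x560 float32, mm along the optical axis (not along the pixel's ray), 0 where there is no reading.
- r.camera_info(name): a dict with "fx", "fy", "cx", "cy" (pixels), "position" and "attitude" of the camera in the world. Camera axes: x right, y down, z forward; pixel columns grow to the right and rows downward; lengths in mm; the calibration is good to about 2 mm. A picture is of the moment at which its call begins: read the wrist's pose just before it. camera_info takes no time and is no camera call; for the wrist camera it gives the pose at the moment of the call.
- r.close_job(): hands the job in; it is judged then, once.
The state is a dict: "time": time; "joint_pos": joint angles; "qvel": joint speeds; "effort": joint torques, N m; "position": TCP position; "ee_rot": TCP orientation; "force": force on the tool from outside, world axes, zero at the start; "moment": the same for the moment, N m; "width": finger opening in mm; "finger_force": force on a finger pad.
Only numpy, scipy, OpenCV 4.12 (cv2) and the standard library are available. Lean on these libraries where they do the work, as an engineer would, in place of code of your own. Each camera call takes 0.05 s, during which the arm holds its last target. There are 200 camera calls.

## Working session

There is one attempt and no reset: what is moved stays moved. The work goes in short steps, Python scripts to look and compute and a tool call to move; the robot and the scene stay as the last step left them, time stands still between calls to the robot, and variables do not carry over. Pictures are saved under pics/ and viewed, at most 10 in all, crops included, and the job is handed in when it is done.

Besides the shell and the picture viewer there is one more tool, called after ">>>" in YAML: its name, and indented under it one key for each argument. carry_out: Moves the arm, as the interface text tells. Its arguments: {"type":"object","properties":{"deltas":{"type":"array","items":{"type":"array","items":{"type":"array","items":{"type":"number"}}}}},"required":["deltas"]}

```bash
mkdir -p pics
python3 - <<'E'
from station import r
import cv2,numpy as np
for n in("top","scene"):
    p,d=r.read_camera(n);cv2.imwrite(f"pics/{n}.png",p);np.save(f"pics/{n}.npy",d)
    print(n,r.camera_info(n))
print(r.observe())
E
```

```text
top {'fx': 504.9167522187895, 'fy': 504.9167522187895, 'cx': 278.25815745526273, 'cy': 208.73771257170836, 'position': array([ 405.36251222,  -14.48519361, 1341.96852959]), 'attitude': array([-2.15368525,  2.16367031, -0.1164874 ])}
scene {'fx': 380.1462850804849, 'fy': 380.1462850804849, 'cx': 279.69578709158867, 'cy': 219.846478779173, 'position': array([813.2764592 , 439.48095147, 815.73662663]), 'attitude': array([-0.75548665, -2.69938673,  0.94504766])}
{'time': 0.1, 'joint_pos': array([-1.25501838e+00,  1.50913973e-01,  1.43790329e+00, -2.91326553e-05,
        1.55382020e+00, -1.34004728e-01]), 'qvel': array([ 3.47990030e-05, -2.59790377e-04, -1.69936108e-03, -2.72734010e-05,
       -1.31360958e-03,  1.60451769e-03]), 'effort': array([ 5.48681521e-03, -7.14380407e+01, -5.71791244e+01, -7.43442598e-06,
        7.18172028e-03,  3.32134482e-05]), 'position': array([ 249.89811124, -517.62415079,  230.78008384]), 'ee_rot': array([-3.06147025e+00, -7.00345875e-01,  1.94457867e-04]), 'force': array([ 1.16891597, -0.34738274, -0.37050401]), 'moment': array([0.03059287, 0.02876746, 0.03561319]), 'finger_force': 0.0, 'width': 85.58719065304444}
```

View pics/top.png

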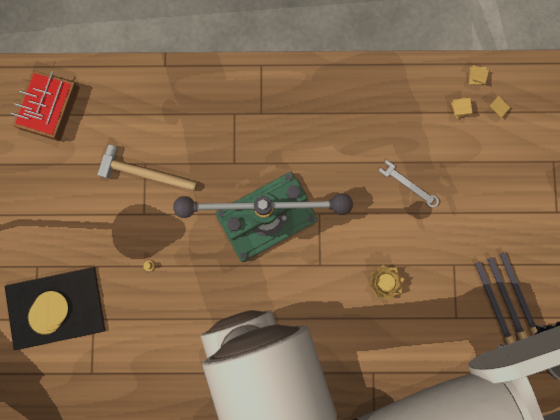

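View pics/scene.png

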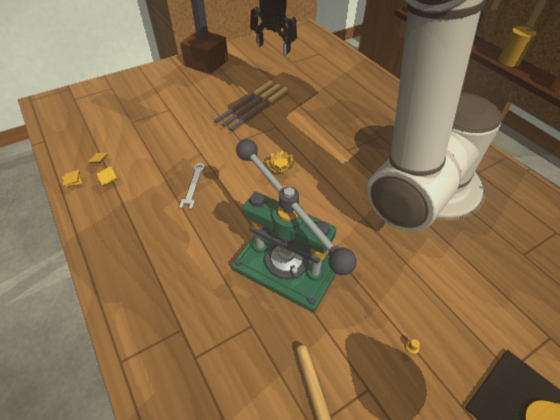

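The top view shows the bar hub at (263,205), ball_a on the left at (184,207) and ball_b at (341,204). The press pillars run from about (235,224) to (294,190). In the scene view the area above the press is clear. The lotus is at (387,282), the wrench at (410,185), the hammer at (150,170) and the spare bush at (149,266).

```bash
cat > h.py <<'E'
from station import r
import numpy as np
from scipy.spatial.transform import Rotation as R
def at_z(cam,u,v,z):
    c=r.camera_info(cam);d=R.from_rotvec(c["attitude"]).apply([(u-c["cx"])/c["fx"],(v-c["cy"])/c["fy"],1])
    p=np.array(c["position"]);return p+d*(z-p[2])/d[2]
E
python3 - <<'E'
from h import *
for n,u,v,z in[("hub",263,205,283),("A",184,207,260),("B",341,204,260),("nutL",235,224,222),("nutR",294,190,222),("lotus",387,282,30)]: print(n,at_z("top",u,v,z).round(1))
d=np.load("pics/top.npy")
for u,v in[(263,205),(184,207),(341,204),(235,224),(294,190)]:
    z=np.median(d[v-1:v+2,u-1:u+2]);c=r.camera_info("top")
    print((c["position"]+R.from_rotvec(c["attitude"]).apply([(u-c["cx"])/c["fx"]*z,(v-c["cy"])/c["fy"]*z,z])).round(1))
M=R.from_rotvec(r.observe()["ee_rot"]).as_matrix();print(M.round(3))
E
```

```text
hub [535.9  25.2 283. ]
A [535.3 196.8 260. ]
B [ 540.1 -142.3  260. ]
nutL [501.1  89.9 222. ]
nutR [577. -42. 222.]
lotus [ 366.2 -283.7   30. ]
[535.7  25.2 284.7]
[532.6 192.5 282.4]
[ 537.3 -139.6  282.2]
[501.1  89.8 223. ]
[577. -42. 222.]
[[ 0.901  0.435 -0.   ]
 [ 0.435 -0.901  0.001]
 [ 0.    -0.001 -1.   ]]
```

Hub is at about (538, 26), the bar points along 90.8° (bar ≈ 0.5 rad) and the press yaw is about 30°. I'll close the fingers, lift, travel to the robot side of the ball_a half, and turn so that tool x lies along the bar.

>>> carry_out:
  deltas:
    - [[0, 0, -0.033, 0, 0, 0, 0], [0, 0, -0.033, 0, 0, 0, 0], [0, 0, -0.034, 0, 0, 0, 0], [0.0252, -0.0241, 0, 0, 0, 0, 0], [0.0252, -0.0241, 0, 0, 0, 0, 0], [0.0252, -0.0241, 0, 0, 0, 0, 0], [0.0252, -0.0241, 0, 0, 0, 0, 0], [0.0252, -0.0241, 0, 0, 0, 0, 0]]

```text
time: 0.77
position: [311.2, -352.9, 331.0]
ee_rot: [-3.062, -0.7, 0.0]
force: [1.2, 0.7, -0.4]
width: -0.1
finger_force: 0.0
```

>>> carry_out:
  deltas:
    - [[0.0252, -0.0241, 0, 0, 0, 0, 0], [0.0252, -0.0241, 0, 0, 0, 0, 0], [0.0252, -0.0241, 0, 0, 0, 0, 0], [0.0252, -0.0241, 0, 0, 0, 0, 0], [0.0252, -0.0241, 0, 0, 0, 0, 0], [0.0252, -0.0241, 0, 0, 0, 0, 0], [0.0252, -0.0241, 0, 0, 0, 0, 0], [0.0252, -0.0241, 0, 0, 0, 0, 0]]

```text
time: 1.43
position: [408.8, -91.5, 331.3]
ee_rot: [-3.063, -0.7, -0.0]
force: [1.0, -0.5, 0.2]
width: -0.5
finger_force: 0.0
```

>>> carry_out:
  deltas:
    - [[0.0252, -0.0241, 0, 0, 0, 0, 0], [0.0252, -0.0241, 0, 0, 0, 0, 0], [0.0252, -0.0241, 0, 0, 0, 0, 0], [0.0252, -0.0241, 0, 0, 0, 0, 0], [0.0252, -0.0241, 0, 0, 0, 0, 0], [0.0252, -0.0241, 0, 0, 0, 0, 0], [0.0252, -0.0241, 0, 0, 0, 0, 0], [0, 0, 0, 0, 0, 0, 0]]

```text
time: 2.1
position: [495.1, 139.9, 330.2]
ee_rot: [-3.06, -0.706, 0.002]
force: [0.0, -0.2, 0.1]
width: 0.3
finger_force: 0.0
```

>>> carry_out:
  deltas:
    - [[0, 0, 0, 0, 0, -6.5, 0], [0, 0, 0, 0, 0, -6.5, 0], [0, 0, 0, 0, 0, -6.5, 0], [0, 0, 0, 0, 0, -6.5, 0], [0, 0, 0, 0, 0, -6.5, 0], [0, 0, 0, 0, 0, -6.5, 0], [0, 0, 0, 0, 0, -6.5, 0], [0, 0, 0, 0, 0, -6.5, 0]]

```text
time: 2.77
position: [494.2, 135.2, 331.1]
ee_rot: [-2.44, -1.979, 0.001]
force: [-0.4, -0.3, 0.5]
width: 0.0
finger_force: 0.0
```

>>> carry_out:
  deltas:
    - [[0, 0, 0, 0, 0, -6.5, 0], [0, 0, 0, 0, 0, -6.5, 0], [0, 0, 0, 0, 0, 0, 0], [0, 0, 0, 0, 0, 0, 0]]

```text
time: 3.1
position: [494.2, 135.2, 331.1]
ee_rot: [-2.21, -2.232, 0.0]
force: [-0.7, 0.3, 0.0]
width: -0.1
finger_force: 0.0
```

>>> carry_out:
  deltas:
    - [[0, 0, 0.025, 0, 0, 0, 0], [0, 0, 0.025, 0, 0, 0, 0], [0, 0, 0.025, 0, 0, 0, 0], [0, 0, 0.02, 0, 0, 0, 0], [0, 0, 0, 0, 0, 0, 0], [0, 0.005, 0, 0, 0, 0, 0], [0, 0.005, 0, 0, 0, 0, 0], [0, 0, 0, 0, 0, 0, 0]]

```text
time: 3.77
position: [505.7, 135.5, 237.8]
ee_rot: [2.207, 2.234, 0.003]
force: [-0.3, 0.8, -0.1]
width: -0.1
finger_force: 0.0
```

>>> carry_out:
  deltas:
    - [[0, 0.004, 0, 0, 0, 0, 0], [0, 0.004, 0, 0, 0, 0, 0], [0, 0.004, 0, 0, 0, 0, 0], [0, 0, 0, 0, 0, 0, 0]]

```text
time: 4.1
position: [517.0, 135.7, 236.4]
ee_rot: [2.207, 2.236, 0.0]
force: [-0.8, 0.6, -1.0]
width: 0.1
finger_force: 0.0
```

Run:
```python
from h import *
import cv2
print(r.observe()["position"],r.observe()["force"])
p,d=r.read_camera("top");cv2.imwrite("pics/t2.png",cv2.resize(p[130:290,160:380],None,fx=3,fy=3))
```

```text
[516.99513716 135.66885433 236.41422019] [-0.83354431  0.59843677 -1.00729285]
```

View pics/t2.png

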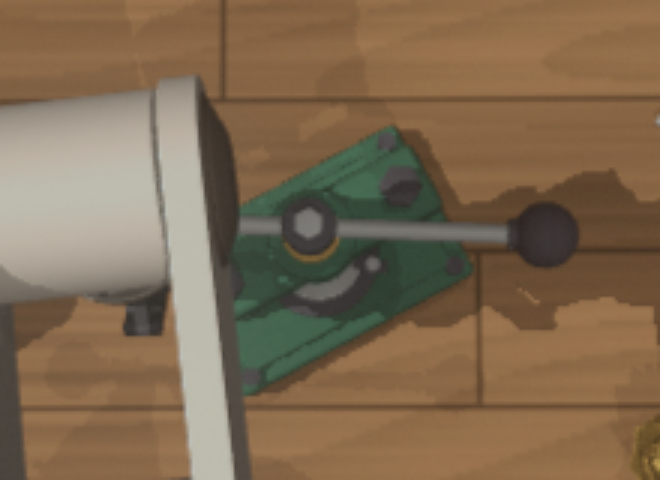

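The crop shows ball_b at crop (545,234), which is full-image pixel (342,208). The bar has just begun to turn, so the finger is in contact. Now the arc.

>>> carry_out:
  deltas:
    - [[0.0005, 0.003, 0, 0, 0, 2, 0], [0.001, 0.006, 0, 0, 0, 3, 0], [0.0017, 0.0097, 0, 0, 0, 5, 0], [0.0017, 0.0097, 0, 0, 0, 5, 0], [0.0017, 0.0097, 0, 0, 0, 5, 0], [0.0017, 0.0097, 0, 0, 0, 5, 0], [0.0017, 0.0097, 0, 0, 0, 5, 0], [0.0017, 0.0097, 0, 0, 0, 5, 0]]

```text
time: 4.82
position: [583.5, 130.3, 236.2]
ee_rot: [-2.779, -1.463, 0.001]
force: [-1.5, -0.2, 0.6]
width: -0.2
finger_force: 0.6
```

```bash
cat >> h.py <<'E'
def rel(hub=(538,26)):
    o=r.observe();M=R.from_rotvec(o["ee_rot"]).as_matrix();v=np.r_[o["position"][:2]-hub,0]
    print("t",o["time"],"yaw",np.degrees(np.arctan2(M[1,0],M[0,0])).round(1),"hub-rel tool frame",(M.T@v).round(1),"z",o["position"][2].round(1),"F tool",(M.T@o["force"]).round(1))
E
python3 -c "
from h import *;rel()"
```

```text
t 4.8167 yaw 55.5 hub-rel tool frame [111.7 -21.5  -0. ] z 236.2 F tool [-1.  -1.1 -0.6]
```

>>> carry_out:
  deltas:
    - [[0.0014, 0.0097, 0, 0, 0, 5, 0], [0.0014, 0.0097, 0, 0, 0, 5, 0], [0.0014, 0.0097, 0, 0, 0, 5, 0], [0.0014, 0.0097, 0, 0, 0, 5, 0], [0.0014, 0.0097, 0, 0, 0, 5, 0], [0.0014, 0.0097, 0, 0, 0, 5, 0], [0.0014, 0.0097, 0, 0, 0, 5, 0]]

```text
time: 5.4
position: [634.2, 86.2, 235.7]
ee_rot: [-3.09, -0.56, 0.002]
force: [-1.4, 4.5, -3.1]
width: -0.1
finger_force: 2.5
```

```bash
python3 -c "
from h import *;rel()"
```

```text
t 5.4 yaw 20.6 hub-rel tool frame [ 1.113e+02 -2.260e+01 -1.000e-01] z 235.7 F tool [ 0.3 -4.7  3.1]
```

>>> carry_out:
  deltas:
    - [[0.0008, 0.0058, 0, 0, 0, 3, 0], [0.0008, 0.0058, 0, 0, 0, 3, 0], [0.0008, 0.0058, 0, 0, 0, 3, 0], [0.0008, 0.0058, 0, 0, 0, 3, 0], [0.0008, 0.0058, 0, 0, 0, 3, 0], [0.0008, 0.0058, 0, 0, 0, 3, 0], [0.0008, 0.0058, 0, 0, 0, 3, 0]]

```text
time: 5.98
position: [648.0, 47.9, 235.8]
ee_rot: [-3.14, 0.009, 0.001]
force: [1.7, 5.4, -3.5]
width: -0.1
finger_force: 2.5
```

```bash
python3 -c "
from h import *;rel()"
```

```text
t 5.9833 yaw -0.3 hub-rel tool frame [109.8 -22.6  -0. ] z 235.8 F tool [ 1.7 -5.4  3.5]
```

>>> carry_out:
  deltas:
    - [[0.0008, 0.0039, 0, 0, 0, 2, 0], [0.0008, 0.0039, 0, 0, 0, 2, 0], [0.0008, 0.0039, 0, 0, 0, 2, 0], [0.0008, 0.0039, 0, 0, 0, 2, 0], [0.0008, 0.0039, 0, 0, 0, 2, 0], [0.0008, 0.0039, 0, 0, 0, 2, 0], [0.0008, 0.0039, 0, 0, 0, 2, 0]]

```text
time: 6.57
position: [650.5, 20.3, 235.9]
ee_rot: [-3.116, 0.391, 0.001]
force: [1.4, 4.8, -3.1]
width: -0.0
finger_force: 2.4
```

>>> carry_out:
  deltas:
    - [[0.0004, 0.0019, 0, 0, 0, 1, 0], [0.0004, 0.0019, 0, 0, 0, 1, 0]]

```text
time: 6.73
position: [650.3, 16.2, 236.0]
ee_rot: [-3.109, 0.444, 0.001]
force: [0.4, 4.7, -3.1]
width: 0.1
finger_force: 2.4
```

```bash
python3 -c "
from h import *;rel()"
```

```text
t 6.7333 yaw -16.3 hub-rel tool frame [ 1.106e+02 -2.210e+01 -1.000e-01] z 236.0 F tool [-0.9 -4.7  3.1]
```

>>> carry_out:
  deltas:
    - [[0.0004, 0.0019, 0, 0, 0, 1, 0], [0.0004, 0.0019, 0, 0, 0, 1, 0]]

```text
time: 6.9
position: [650.0, 12.2, 236.2]
ee_rot: [-3.101, 0.499, 0.0]
force: [1.3, 5.3, -3.6]
width: 0.1
finger_force: 2.4
```

>>> carry_out:
  deltas:
    - [[0.0002, 0.001, 0, 0, 0, 0.5, 0], [0.0002, 0.001, 0, 0, 0, 0.5, 0]]

```text
time: 7.07
position: [649.8, 10.0, 236.3]
ee_rot: [-3.097, 0.526, 0.0]
force: [1.3, 4.9, -1.6]
width: 0.2
finger_force: 2.4
```

>>> carry_out:
  deltas:
    - [[0.0002, 0.001, 0, 0, 0, 0.5, 0]]

```text
time: 7.15
position: [649.7, 9.0, 236.3]
ee_rot: [-3.095, 0.539, -0.0]
force: [2.2, 5.2, -2.4]
width: 0.2
finger_force: 2.4
```

>>> carry_out:
  deltas:
    - [[0.0002, 0.001, 0, 0, 0, 0.5, 0]]

```text
time: 7.23
position: [649.5, 8.0, 236.3]
ee_rot: [-3.092, 0.553, -0.0]
force: [2.4, 5.0, -3.1]
width: 0.2
finger_force: 2.4
```

>>> carry_out:
  deltas:
    - [[0.0002, 0.001, 0, 0, 0, 0.5, 0]]

```text
time: 7.32
position: [649.3, 7.0, 236.3]
ee_rot: [-3.09, 0.566, 0.0]
force: [1.3, 5.0, -3.1]
width: -0.1
finger_force: 2.4
```

>>> carry_out:
  deltas:
    - [[0.0002, 0.001, 0, 0, 0, 0.5, 0]]

```text
time: 7.4
position: [649.2, 5.9, 236.3]
ee_rot: [-3.088, 0.58, -0.0]
force: [0.9, 4.8, -2.4]
width: -0.2
finger_force: 2.4
```

>>> carry_out:
  deltas:
    - [[0.0002, 0.001, 0, 0, 0, 0.5, 0], [0.0002, 0.001, 0, 0, 0, 0.5, 0]]

```text
time: 7.57
position: [648.8, 3.9, 236.3]
ee_rot: [-3.082, 0.607, 0.0]
force: [1.3, 5.6, -2.5]
width: 0.3
finger_force: 2.4
```

>>> carry_out:
  deltas:
    - [[0.0002, 0.001, 0, 0, 0, 0.5, 0], [0.0002, 0.001, 0, 0, 0, 0.5, 0]]

```text
time: 7.73
position: [648.4, 1.9, 236.3]
ee_rot: [-3.077, 0.634, 0.0]
force: [0.8, 4.5, -2.9]
width: -0.0
finger_force: 2.4
```

Run:
```python
from h import *
import cv2
rel()
p,d=r.read_camera("scene");a=p[110:330,170:390]
q,_=r.read_camera("top")
b=q[130:350,160:380]
cv2.imwrite("pics/t3.png",cv2.resize(np.hstack([a,b]),None,fx=1.8,fy=1.8,interpolation=cv2.INTER_CUBIC))
```

```text
t 7.7333 yaw -23.3 hub-rel tool frame [111.  -21.5  -0. ] z 236.3 F tool [-1.1 -4.5  2.9]
```

View pics/t3.png

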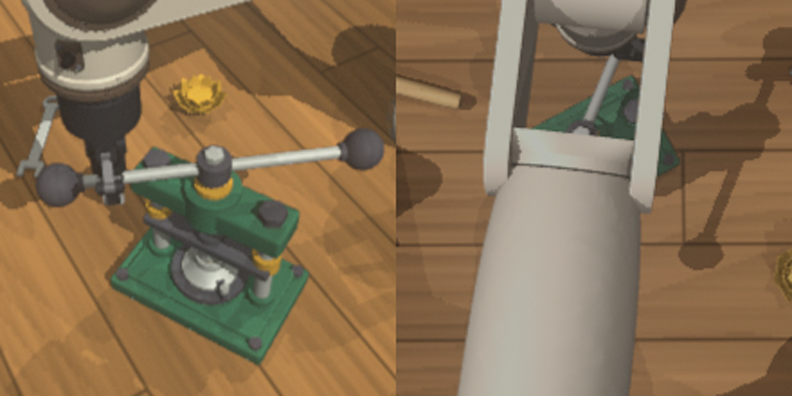

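Run:
```python
from h import *
a=at_z("scene",202.2,212.8,248);b=at_z("scene",371.1,192.8,248);print(a,b,np.degrees(np.arctan2(*(a-b)[1::-1])),np.linalg.norm(a-b))
# nuts in scene now: (160,158) and (273,213) in crop, top z 222
a=at_z("scene",170+160/1.8,110+158/1.8,222);b=at_z("scene",170+273/1.8,110+213/1.8,222);print(a,b,np.degrees(np.arctan2(*(b-a)[1::-1])))
```

```text
[694.07337169 -39.7178756  248.        ] [379.05290854  88.93020135 248.        ] -22.214125493812027 340.2766814069934
[570.13465711 -37.919419   222.        ] [504.13120726  96.20878251 222.        ] 116.20144182120916
```

>>> carry_out:
  deltas:
    - [[0.0002, 0.001, 0, 0, 0, 0.5, 0], [0.0002, 0.001, 0, 0, 0, 0.5, 0]]

```text
time: 8.0
position: [648.0, -0.0, 236.3]
ee_rot: [-3.071, 0.66, -0.0]
force: [2.1, 5.3, -2.8]
width: 0.1
finger_force: 2.4
```

>>> carry_out:
  deltas:
    - [[0.0002, 0.001, 0, 0, 0, 0.5, 0], [0.0002, 0.001, 0, 0, 0, 0.5, 0]]

```text
time: 8.17
position: [647.5, -2.1, 236.3]
ee_rot: [-3.065, 0.687, 0.0]
force: [2.0, 4.2, -4.3]
width: 0.2
finger_force: 2.4
```

>>> carry_out:
  deltas:
    - [[0.0002, 0.001, 0, 0, 0, 0.5, 0]]

```text
time: 8.25
position: [647.3, -3.0, 236.2]
ee_rot: [-3.062, 0.701, 0.0]
force: [1.2, 4.7, -3.7]
width: -0.1
finger_force: 2.7
```

>>> carry_out:
  deltas:
    - [[0.0002, 0.001, 0, 0, 0, 0.5, 0]]

```text
time: 8.33
position: [647.0, -4.0, 236.2]
ee_rot: [-3.059, 0.714, 0.0]
force: [3.5, 4.8, -3.6]
width: -0.2
finger_force: 3.0
```

>>> carry_out:
  deltas:
    - [[0.0002, 0.001, 0, 0, 0, 0.5, 0]]

```text
time: 8.42
position: [646.8, -4.9, 236.2]
ee_rot: [-3.056, 0.727, 0.0]
force: [3.0, 5.2, -4.7]
width: 0.5
finger_force: 3.3
```

>>> carry_out:
  deltas:
    - [[0.0002, 0.001, 0, 0, 0, 0.5, 0]]

```text
time: 8.5
position: [646.5, -5.8, 236.1]
ee_rot: [-3.053, 0.741, 0.0]
force: [2.7, 6.5, -5.2]
width: 0.1
finger_force: 3.6
```

>>> carry_out:
  deltas:
    - [[0.0002, 0.001, 0, 0, 0, 0.5, 0]]

```text
time: 8.58
position: [646.2, -6.8, 236.1]
ee_rot: [-3.049, 0.754, 0.0]
force: [3.4, 7.9, -4.8]
width: -0.1
finger_force: 3.9
```

>>> carry_out:
  deltas:
    - [[0.0002, 0.001, 0, 0, 0, 0.5, 0]]

```text
time: 8.67
position: [646.0, -7.7, 236.1]
ee_rot: [-3.046, 0.767, 0.0]
force: [3.8, 6.9, -5.0]
width: -0.1
finger_force: 4.1
```

Run:
```python
from h import *
import cv2
rel()
p,d=r.read_camera("scene");a=p[170:300,170:390]
cv2.imwrite("pics/t4.png",cv2.resize(a,None,fx=3.6,fy=3.6,interpolation=cv2.INTER_CUBIC))
```

```text
t 8.6667 yaw -28.3 hub-rel tool frame [111.  -21.5  -0. ] z 236.1 F tool [ 0.  -7.9  5. ]
```

View pics/t4.png

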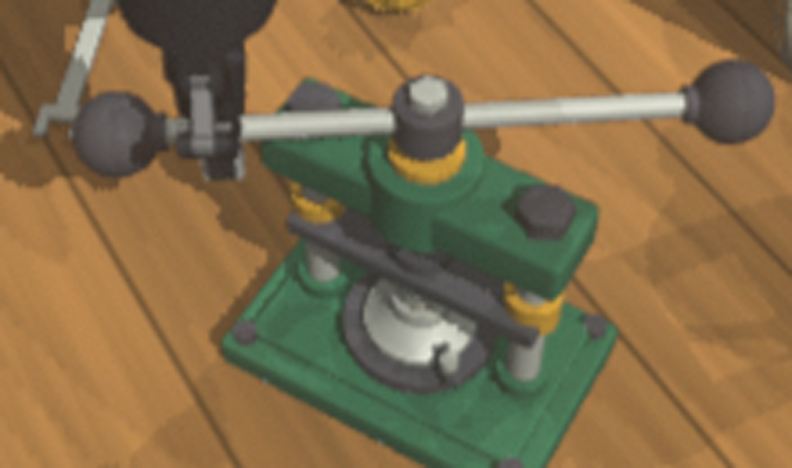

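Run:
```python
from h import *
a=at_z("scene",202.5,207.2,248);b=at_z("scene",373.9,198.1,248);print(a,b,np.degrees(np.arctan2(*(a-b)[1::-1])),np.linalg.norm(a-b))
n=[at_z("scene",170+u/3.6,170+v/3.6,222) for u,v in((308,95),(545,205))];print(n,np.degrees(np.arctan2(*(n[1]-n[0])[1::-1])))
c=[at_z("scene",170+u/3.6,170+v/3.6,35) for u,v in((597,325),(244,331),(509,464))];print(np.round(c,1),np.degrees(np.arctan2(*(c[2]-c[1])[1::-1])))
# punch/ bar height from depth
d=r.read_camera("scene")[1]
def pt(u,v):
    z=np.median(d[v-1:v+2,u-1:u+2]);k=r.camera_info("scene");return k["position"]+R.from_rotvec(k["attitude"]).apply([(u-k["cx"])/k["fx"]*z,(v-k["cy"])/k["fy"]*z,z])
print("nut top",pt(289,196).round(1),"nut2",pt(321,226).round(1), "nut1", pt(256,196).round(1))
```

```text
[687.6891329  -52.55355593 248.        ] [383.61513429 103.05446518 248.        ] -27.100820478815255 341.5770086947613
[array([574.20730003, -44.96203949, 222.        ]), array([502.60291261,  93.10539814, 222.        ])] 117.4121095693772
[[433.8  85.7  35. ]
 [639.4 -33.2  35. ]
 [542.7 140.   35. ]] 119.17919972084565
nut top [538.6  28.2 271.9] nut2 [501.6  90.5 221.5] nut1 [572.8 -45.5 221.9]
```

>>> carry_out:
  deltas:
    - [[0, 0.001, 0, 0, 0, 0, 0], [0, 0.001, 0, 0, 0, 0, 0]]

```text
time: 8.93
position: [645.2, -9.3, 236.1]
ee_rot: [-3.046, 0.766, -0.0]
force: [5.5, 7.3, -6.3]
width: -0.2
finger_force: 4.8
```

>>> carry_out:
  deltas:
    - [[0, 0.001, 0, 0, 0, 0, 0], [0, 0.001, 0, 0, 0, 0, 0]]

```text
time: 9.1
position: [644.3, -11.0, 236.1]
ee_rot: [-3.046, 0.766, -0.0]
force: [7.0, 8.0, -5.8]
width: 0.1
finger_force: 5.5
```

>>> carry_out:
  deltas:
    - [[0, 0.001, 0, 0, 0, 0, 0], [0, 0, 0, 0, 0, 0, 0]]

```text
time: 9.27
position: [643.9, -12.0, 236.0]
ee_rot: [-3.046, 0.766, -0.0]
force: [6.8, 8.0, -7.3]
width: -0.1
finger_force: 5.0
```

Run:
```python
from h import *
import cv2
rel()
p,d=r.read_camera("scene");a=p[170:300,170:390]
cv2.imwrite("pics/t5.png",cv2.resize(a,None,fx=3.6,fy=3.6,interpolation=cv2.INTER_CUBIC))
```

```text
t 9.2667 yaw -28.2 hub-rel tool frame [111.2 -16.6   0. ] z 236.0 F tool [  2.2 -10.3   7.3]
```

View pics/t5.png

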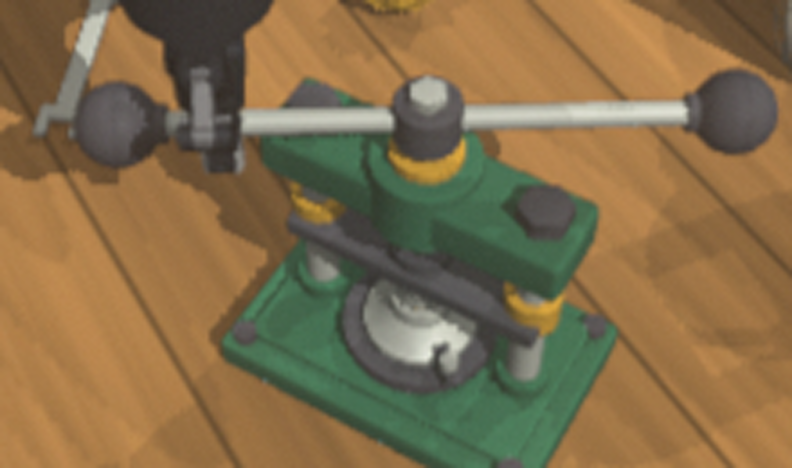

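Run:
```python
from h import *
k=r.camera_info("scene");A=R.from_rotvec(k["attitude"])
v,u=np.mgrid[0:420,0:560]
def cloud(d): return (A.apply(np.stack([(u-k["cx"])/k["fx"]*d,(v-k["cy"])/k["fy"]*d,d],-1).reshape(-1,3))+k["position"]).reshape(420,560,3)
d0=np.load("pics/scene.npy");d1=r.read_camera("scene")[1]
for d in(d0,d1):
    P=cloud(d);x,y,z=P[...,0]-538,P[...,1]-26,P[...,2];rr=np.hypot(x,y)
    f=lambda m:np.percentile(z[m],[20,50,80,95]).round(1)
    print("hubnut",f((rr<9)&(z>250)),"bench",f((rr>250)&(rr<300)&(z<15)&(z>-15)))
    ang=np.radians(118);yy=x*np.cos(ang)+y*np.sin(ang);xx=x*np.sin(ang)-y*np.cos(ang)
    print("head",f((abs(yy)>40)&(abs(yy)<60)&(abs(xx)<15)&(z>195)&(z<215)),"base",f((abs(abs(xx)-62)<8)&(abs(yy)<60)&(z>25)&(z<45)))
    for s in(1,-1):
        m=(z>225)&(rr>145)&(rr<195)&((y*s>0));
        if m.sum()>20: print("ball",s,np.percentile(z[m],99).round(1))
```

```text
hubnut [278.4 282.1 283.3 284.1] bench [0.2 1.4 2.6 3.8]
head [206.4 207.4 208.1 209. ] base [28.4 30.1 34.6 36.8]
ball 1 284.5
ball -1 284.7
hubnut [266.7 270.3 271.4 272.4] bench [0.1 1.4 2.5 3.7]
head [206.5 207.3 208.1 208.8] base [28.4 30.1 34.3 37.3]
ball 1 608.5
ball -1 611.1
```

>>> carry_out:
  deltas:
    - [[0.0002, 0.001, 0, 0, 0, 0.5, 0], [0.0002, 0.001, 0, 0, 0, 0.5, 0]]

```text
time: 9.53
position: [643.3, -13.6, 236.0]
ee_rot: [-3.038, 0.793, -0.0]
force: [7.3, 10.5, -6.9]
width: 0.5
finger_force: 6.3
```

>>> carry_out:
  deltas:
    - [[0.0002, 0.001, 0, 0, 0, 0.5, 0], [0.0002, 0.001, 0, 0, 0, 0.5, 0]]

```text
time: 9.7
position: [642.7, -15.4, 235.9]
ee_rot: [-3.031, 0.819, -0.0]
force: [7.1, 10.6, -8.2]
width: -0.3
finger_force: 6.9
```

The force has risen steadily from 5 to 13 N. The ram height and bar angle both put the bar at its end stop, so the bush is home. I'll back off, lift over the rod and come down on the other side.

>>> carry_out:
  deltas:
    - [[0, -0.003, 0, 0, 0, 0, 0], [0, -0.005, 0, 0, 0, 0, 0], [0, -0.01, 0, 0, 0, 0, 0], [0, -0.01, 0, 0, 0, 0, 0], [0, 0, -0.02, 0, 0, 0, 0], [0, 0, -0.02, 0, 0, 0, 0], [0, 0, -0.02, 0, 0, 0, 0], [0, 0, -0.015, 0, 0, 0, 0]]

```text
time: 10.37
position: [656.8, 8.4, 313.3]
ee_rot: [3.033, -0.819, 0.002]
force: [-0.2, 0.0, -0.3]
width: 0.1
finger_force: 0.0
```

>>> carry_out:
  deltas:
    - [[0, 0, 0, 0, 0, 0, 0], [0, 0.016, 0, 0, 0, 0, 0], [0, 0.016, 0, 0, 0, 0, 0], [0, 0.016, 0, 0, 0, 0, 0], [0, 0.016, 0, 0, 0, 0, 0], [0, 0.016, 0, 0, 0, 0, 0], [0, 0, 0, 0, 0, 0, 0], [0, 0, 0, 0, 0, 0, 0]]

```text
time: 11.03
position: [615.5, -62.5, 311.5]
ee_rot: [-3.032, 0.822, -0.0]
force: [0.4, 0.1, -0.3]
width: 0.1
finger_force: 0.0
```

Run:
```python
from h import *
import cv2
rel()
p,d=r.read_camera("scene");a=p[130:300,150:390]
cv2.imwrite("pics/t6.png",cv2.resize(a,None,fx=3.2,fy=3.2,interpolation=cv2.INTER_CUBIC))
```

```text
t 11.0333 yaw -30.3 hub-rel tool frame [111.6  37.2   0. ] z 311.5 F tool [ 0.3 -0.3  0.3]
```

View pics/t6.png

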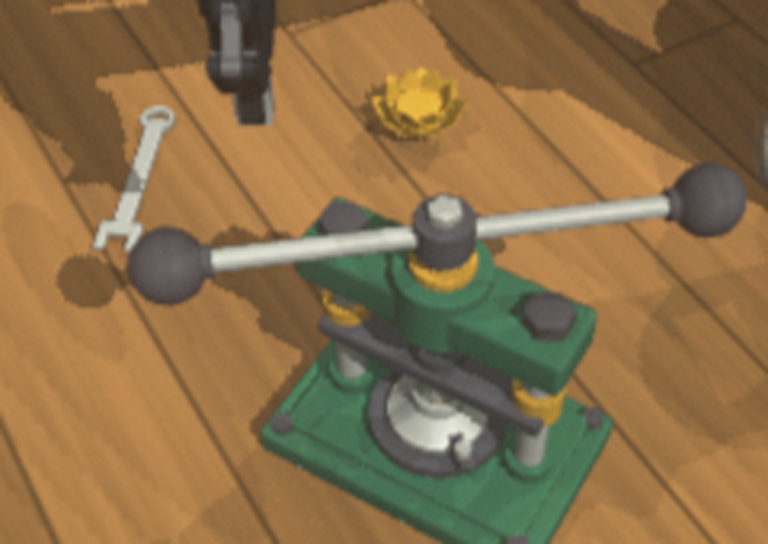

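The bar sprang back slightly to its home bearing, with ball A at crop (168,265) and ball B at (705,200), about −22°. The finger is clear on the far side and the lotus and wrench have not moved. Now I'll descend and push back.

>>> carry_out:
  deltas:
    - [[0, 0, 0.02, 0, 0, 0, 0], [0, 0, 0.02, 0, 0, 0, 0], [0, 0, 0.02, 0, 0, 0, 0], [0, 0, 0.015, 0, 0, 0, 0], [0, 0, 0, 0, 0, 0, 0], [0.0023, -0.0078, 0, 0, 0, -4, 0], [0.0023, -0.0078, 0, 0, 0, -4, 0], [0, -0.004, 0, 0, 0, 0, 0]]

```text
time: 11.75
position: [629.9, -45.2, 237.2]
ee_rot: [-3.084, 0.599, -0.001]
force: [-1.3, 0.8, 0.5]
width: 0.2
finger_force: 0.0
```

>>> carry_out:
  deltas:
    - [[0, -0.004, 0, 0, 0, 0, 0], [0, -0.004, 0, 0, 0, 0, 0], [0.0008, -0.004, 0, 0, 0, -2, 0], [0.001, -0.0058, 0, 0, 0, -3, 0], [0.0014, -0.0077, 0, 0, 0, -4, 0]]

```text
time: 12.17
position: [640.9, -23.4, 237.0]
ee_rot: [3.12, -0.363, 0.001]
force: [-2.2, -2.4, 4.0]
width: 0.2
finger_force: 1.8
```

```bash
python3 -c "
from h import *;rel()"
```

```text
t 12.1667 yaw -13.3 hub-rel tool frame [1.115e+02 2.450e+01 1.000e-01] z 237.0 F tool [-1.6  2.8 -4. ]
```

>>> carry_out:
  deltas:
    - [[0.0016, -0.0097, 0, 0, 0, -5, 0], [0.0016, -0.0097, 0, 0, 0, -5, 0], [0.0016, -0.0097, 0, 0, 0, -5, 0], [0.0016, -0.0097, 0, 0, 0, -5, 0], [0.0016, -0.0097, 0, 0, 0, -5, 0], [0.0016, -0.0097, 0, 0, 0, -5, 0], [0.0016, -0.0097, 0, 0, 0, -5, 0], [0.0016, -0.0097, 0, 0, 0, -5, 0]]

```text
time: 12.83
position: [648.0, 53.9, 237.0]
ee_rot: [3.055, 0.73, 0.002]
force: [1.4, -2.9, 3.1]
width: -0.0
finger_force: 1.9
```

```bash
python3 -c "
from h import *;rel()"
```

```text
t 12.8333 yaw 26.9 hub-rel tool frame [1.108e+02 2.490e+01 1.000e-01] z 237.0 F tool [-0.   3.2 -3.1]
```

>>> carry_out:
  deltas:
    - [[0.0016, -0.0097, 0, 0, 0, -5, 0], [0.0016, -0.0097, 0, 0, 0, -5, 0], [0.0016, -0.0097, 0, 0, 0, -5, 0], [0.0016, -0.0097, 0, 0, 0, -5, 0], [0.0016, -0.0097, 0, 0, 0, -5, 0], [0.0016, -0.0097, 0, 0, 0, -5, 0], [0.0016, -0.0097, 0, 0, 0, -5, 0], [0.0016, -0.0097, 0, 0, 0, -5, 0]]

```text
time: 13.5
position: [603.8, 117.3, 237.1]
ee_rot: [2.62, 1.731, 0.002]
force: [3.4, -1.5, 3.0]
width: 0.0
finger_force: 1.9
```

```bash
python3 -c "
from h import *;rel()"
```

```text
t 13.5 yaw 66.9 hub-rel tool frame [1.098e+02 2.470e+01 1.000e-01] z 237.1 F tool [-0.1  3.7 -3. ]
```

>>> carry_out:
  deltas:
    - [[0.0016, -0.0097, 0, 0, 0, -5, 0], [0.0014, -0.0077, 0, 0, 0, -4, 0], [0.0007, -0.0039, 0, 0, 0, -2, 0], [0.0003, -0.0019, 0, 0, 0, -1, 0], [0, 0, 0, 0, 0, 0, 0], [0, 0.01, 0, 0, 0, 0, 0], [0, 0.015, 0, 0, 0, 0, 0], [0, 0, 0, 0, 0, 0, 0]]

```text
time: 14.17
position: [609.7, 122.6, 235.7]
ee_rot: [-2.43, -1.99, 0.001]
force: [0.3, -0.2, 0.1]
width: -0.3
finger_force: 0.0
```

>>> carry_out:
  deltas:
    - [[0, 0, -0.03, 0, 0, 0, 0], [0, 0, -0.03, 0, 0, 0, 0], [0, 0, -0.03, 0, 0, 0, 0], [0.01, 0.04, 0, 0, 0, 0, 0], [0.01, 0.04, 0, 0, 0, 0, 0], [0, 0, 0, 0, 0, 0, 0], [0, 0, 0, 0, 0, 0, 0], [0, 0, 0, 0, 0, 0, 0]]

```text
time: 14.83
position: [690.1, 127.3, 325.2]
ee_rot: [-2.428, -1.991, 0.002]
force: [-0.2, -0.4, -0.1]
width: -0.2
finger_force: 0.0
```

Run:
```python
from h import *
import cv2
rel()
p,d=r.read_camera("scene");a=p[100:320,130:420]
cv2.imwrite("pics/t7.png",cv2.resize(a,None,fx=2.7,fy=2.7,interpolation=cv2.INTER_CUBIC))
```

```text
t 14.8333 yaw 78.7 hub-rel tool frame [129.1 129.4  -0.3] z 325.2 F tool [-0.4 -0.1  0.1]
```

View pics/t7.png

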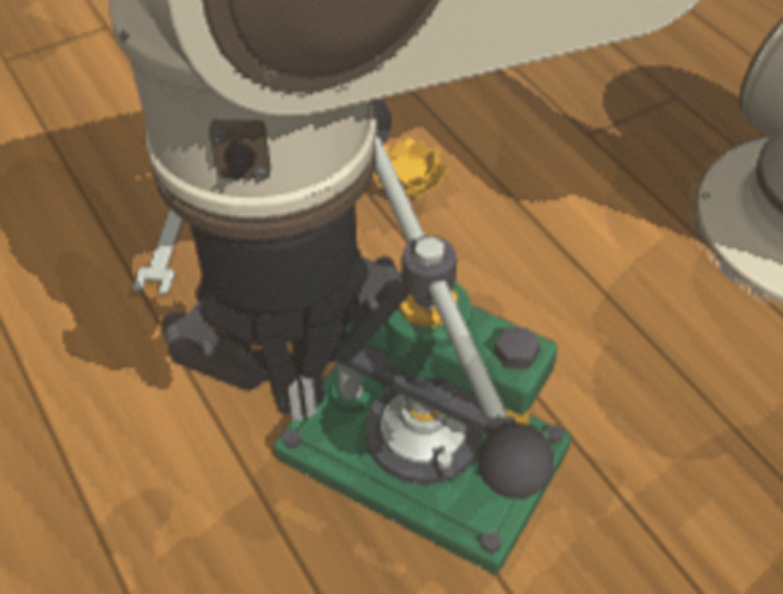

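The bar now lies near its start bearing, with ball A at crop (517,461). The brass flange shows seated on the foot at (425,413), and the finger is clear.

Run:
```python
from h import *
p=at_z("scene",321.5,270.7,258);print("bar",np.radians(118)-np.arctan2(p[1]-26,p[0]-538))
print(r.close_job())
```

```text
bar 0.7127428468992116
the job is handed in; nothing more can be done
None
```

I pressed the bush home, pushed the bar back to about 0.7 rad, left the arm clear of everything, and handed the job in; the judge returned no verdict. I took the bush as home from the bar going solid (peak about 13 N) and the flange looking seated in the last picture; I did not measure its depth.

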